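# Refit the control knob of a portable gas hob and hold it pressed

### The arm

A 6-joint arm with a two-finger parallel gripper is mounted at the origin on a cart in front of the work surface, level with it; the furniture and walls round the work are solid. World frame = base frame: x ahead of the robot, y to its left, z up, the work surface at z = 0. Lengths are in m, angles in degrees, forces in N, time in s.
With the tool pointing down it reaches from about 0.325 to 0.775 m from the base axis. Payload 5.5 kg.
Tool frame: the origin (TCP) lies at the centre of the arm's flange, where the gripper is bolted on; the fingertips stand 182 mm ahead of it and the grasp point (between the pads) lies 163 mm ahead of it; z points along the fingers, y is the line along which they close (so a half turn about z gives the same grasp; the last joint's range is limited). The gripper opens to 88 mm and grips with 3 to 60 N. Pads are 20 mm wide; open, the fingers measure 115 mm over their backs; the gripper's body (75 mm by 178 mm) begins 61 mm behind the grasp point.
Start: joints at [68.6, 5.22, 70.514, -0, 104.267, -3.249], TCP at [0.187, 0.57, 0.405] pointing down, gripper open.
Joint ranges: [-164.24, 164.24], [-49.07, 125.15], [9.68, 141.18], [-86.29, 266.29], [3.28, 154.24], [-151.56, 151.56]. Speed limits (degrees/s): [147.25, 147.25, 172.46, 180, 180, 180].

### API

Orientations are given as [roll, pitch, yaw] about the fixed x, y, z axes, in that order (R = Rz(yaw) Ry(pitch) Rx(roll)).
In Python, from station import r gives the robot as it stands. The module is installed in compiled form; this text tells all that it offers. Calls block until the motion is done:
- r.reach(position, orientation): joint-space move of the TCP to a pose.
- r.servo_line(position, rotation=None, speed=0.15): straight line of the TCP; rotation=None keeps the orientation; speed is the mean speed in m/s.
- r.move_joints(angles): joint-space move.
- r.let_go() and r.grab(squeeze=None): open the fingers fully, or close them until they stop; squeeze is the grip in N (None keeps the last).
- r.wait(seconds).
- r.inverse_kinematics(position, orientation): joint angles nearest the present ones, or None.
- r.sense(): the state.
- r.snapshot(name): name is "side" or "top"; returns a dict with "frame" (480x640x3 uint8, red, green, blue), "fx", "fy", "cx", "cy" (pixels), "R" (3x3) and "t" (3): a world point X has camera coordinates R X + t. Camera axes: x right, y down, z forward; pixel columns grow to the right and rows downward; lengths in m; the calibration is good to about 2 mm. A picture is of the moment at which its call begins. There is no depth.
A pose or a line that the arm cannot do raises r.IKError and nothing moves.
- r.hand_in(): hands the job in; it is judged then, once.
The state is a dict: "clock": time; "joints": joint angles; "joint_vel": joint speeds; "joint_torque": joint torques, N m; "tcp_pos": TCP position; "orientation": TCP orientation; "contact_force": force on the tool from outside, world axes, zero at the start; "torque": the same for the moment, N m; "opening": finger opening in m; "gripper_force": force on a finger pad.
Only numpy, scipy, OpenCV 4.12 (cv2) and the standard library are available. Lean on these libraries where they do the work, as an engineer would, in place of code of your own. Each camera call takes 0.05 s, during which the arm holds its last target. There are 200 camera calls.

### The job

Get the portable gas hob ready for its spark test after cleaning: swing its three-sided burner guard up, the back panel first because it lies over the two side panels, then the left and right panels, each fully upright. Then take the loose black control knob, turn it so that the flat in its bore matches the flat of the brass spindle, push it fully home and press it well down against the spindle's spring. Finish while still holding the knob pressed down, and leave the other things on the worktop where they stand.

Things in the scene. Friction and masses are not known exactly. Their poses are not given: they have to be found in the camera images.
- hob: portable one-ring gas hob, aluminium-grey body with black enamel deck, 240 (x) x 280 (y) mm, deck 55 mm above the worktop, fixed on the worktop. Origin: centre of its underside; its front faces -x, z up. The burner is at hob (0, 50) mm; the control spindle at hob (-60, -92) mm, at the front right
- guard_back (a joint): back guard panel of bright sheet steel: 0 = folded flat over the burner and the side panels, 1.57 = upright, stop at 1.6. Starts between 0 and 0.2. Stiff hinge (0.05 N m): it stays where it is left. Swings about a line along the hob's y through point guard_back_hinge; free edge 64 mm from that line
- guard_back_pull (a point): centre of the back panel's black ball pull: ball 16 mm diameter on an 8 mm stem on the folded panel's upper face. The ball's centre is 18 mm above the mid-plane of the 3 mm panel and 46 mm along it from the hinge line. Pinched from above, fingers closing parallel to the hinge line, it swivels on its stem as the panel swings up; it ends on the panel's outer side
- guard_back_hinge (a point): middle of the back panel's hinge line, at hob (105, 50, 86) mm
- guard_left (a joint): left guard panel (hob's +y side): 0 = folded flat, 1.57 = upright, stop at 1.6; starts at 0. Swings about a line along the hob's x; otherwise like the back panel
- guard_left_pull (a point): centre of the left panel's black ball pull, made like the back panel's, at hob x = -20 mm
- guard_left_hinge (a point): middle of the left panel's hinge line, at hob (10, 130, 80) mm
- guard_right (a joint): right guard panel (hob's -y side): 0 = folded flat, 1.57 = upright, stop at 1.6; starts at 0. Swings about a line along the hob's x; otherwise like the back panel
- guard_right_pull (a point): centre of the right panel's black ball pull, made like the back panel's, at hob x = -20 mm
- guard_right_hinge (a point): middle of the right panel's hinge line, at hob (10, -30, 80) mm
- spindle (a joint): push-in travel of the valve spindle (m): 0 = out, 0.006 = fully in. Spring: starts to move at 7 N, 13 N when fully in. It does not turn
- spindle_tip (a point): centre of the top of the upright brass spindle, 83 mm above the worktop when out. D-section, 12 mm diameter, 20 mm standing clear, flat 1.5 mm from the axis, top edge chamfered 1 mm. The flat faces the burner side, the hob's +y, where a red dot is printed on the deck; this point's x axis points out of the flat, z up
- knob: loose black control knob standing on its skirt: skirt 46 mm diameter, 18 high; on it a bar grip 42 mm long (x), 14 wide (y), top at 40. Origin: centre of its underside; x along the white pointer line on one half of the bar. Under it a D-bore 17 mm deep, 0.6 mm clear all round on the spindle, its flat on the pointer's side: the pointer ends pointing where the spindle's flat faces. 35 to 60 g
- knob_bore_end (a point): centre of the blind end of the knob's bore, 17 mm above its underside; meets spindle_tip when the knob is fully home
- kitchen_timer: round kitchen timer, black ribbed top on a white foot, 61 mm diameter, 53 mm high; bystander that may stand where the knob could have stood. Origin: centre of its underside
- tuna_tin: flat food tin with green label, 75 mm diameter, 58 mm high; bystander near the wall on the right. Origin: centre of its underside
- espresso_cup: white espresso cup, 58 mm wide, 56 mm high; bystander at the front right. Origin: centre of its underside
- capsule: red coffee capsule, 39 mm diameter, 24 mm high; bystander near the wall on the right. Origin: centre of its underside
- knob_pointer (a point): outer end of the knob's white pointer line, 21 mm from its axis, 27.5 mm above its underside
Mind the look-alikes: they are no part of the job. What is shaped like the knob but green or purple is not meant.

How it is judged (in metres and radians):
On the way, in this order (a step that is already met when the one before it is completed fails the run):
1. the back panel of the guard stands upright (value of joint guard_back above 1.4 rad), for 0.1 s.
2. all three panels stand upright (value of joint each of guard_back, guard_left, guard_right above 1.4 rad), for 0.1 s.
3. the knob is fully home on the spindle, flat to flat (distance between knob_bore_end and spindle_tip below 0.0025 m and angle between the x axis of knob and the x axis of spindle_tip, either way round below 0.25 rad and x of knob_pointer in the frame of spindle_tip above 0.015 m), for 0.05 s.
At the end, for the whole second after the job is handed in: All three guard panels upright (beyond 1.4 rad), the knob fully home on the spindle (bore end within 2.5 mm of the spindle's tip) with its flat on the spindle's flat (within 0.25 rad), the spindle pressed in by more than 3 of its 6 mm, and the fingers still on the knob, through the last second (all of step 2 and all of step 3 and value of joint spindle above 0.003 m and contact force between the fingers and knob above 2 N); the arm keeps its last pose, push and grip.
It fails at once if a bystander is shoved more than 3 cm (distance of any of kitchen_timer, tuna_tin, espresso_cup, capsule from where it was at the start of the episode above 0.03 m).
It also fails if it takes over 72 s, if anything falls off the work surface, if the arm or the gripper's body presses on something with over 40 N, if the wrist force passes 120 N, or if a joint passes its speed limit or range.

## Working session

There is one attempt and no reset: what is moved stays moved. The work goes in short steps, each a Python script; the robot and the scene stay as the last script left them, time stands still between calls to the robot, and variables do not carry over. Pictures are saved under pics/ and viewed, at most 10 in all, crops included, and the job is handed in when it is done.

```bash
mkdir -p pics; python3 - <<'E'
from station import r
import cv2,pickle
d={}
for n in("top","side"):
    s=r.snapshot(n);d[n]=s;cv2.imwrite(f"pics/{n}0.png",s["frame"][:,:,::-1])
    print(n,s["fx"],s["cx"],s["cy"],s["R"],s["t"])
pickle.dump(d,open("s0.pkl","wb"));print(r.sense())
E
```

```text
top 574.0599476451014 323.0548458047603 238.4347346739327 [[ 8.06885004e-04 -9.99995006e-01  3.05575231e-03]
 [-9.75903277e-01 -1.45421021e-03 -2.18198716e-01]
 [ 2.18202070e-01 -2.80605742e-03 -9.75899576e-01]] [-0.09227985  0.55871068  1.03758221]
side 441.7188006388879 320.3102918695958 233.507234603795 [[-0.33622653  0.94177798 -0.00244136]
 [ 0.44790884  0.15762766 -0.88007454]
 [-0.82844999 -0.29699792 -0.47482928]] [ 0.28896559 -0.15696422  1.42308288]
{'clock': 0.1, 'joints': array([ 6.85990734e+01,  5.26180905e+00,  7.05729433e+01, -1.00019300e-03,
        1.04266607e+02, -3.24837380e+00]), 'joint_vel': array([-0.03428059,  0.00136088, -0.30705409,  0.03647571,  0.04525022,
       -0.03847489]), 'joint_torque': array([ 2.35143183e-03, -4.47858489e+01, -4.07569313e+01,  6.99947728e-02,
        2.84703251e-02, -1.29935734e-04]), 'tcp_pos': array([0.18695564, 0.57020238, 0.40360823]), 'orientation': array([-1.79898748e+02, -4.77525197e-03,  1.61847197e+02]), 'contact_force': array([-0.45971926, -0.29587153,  0.54423859]), 'torque': array([-0.06090399,  0.00965829, -0.03569897]), 'gripper_force': 0.0, 'opening': 0.08778697544398653}
```

View pics/top0.png

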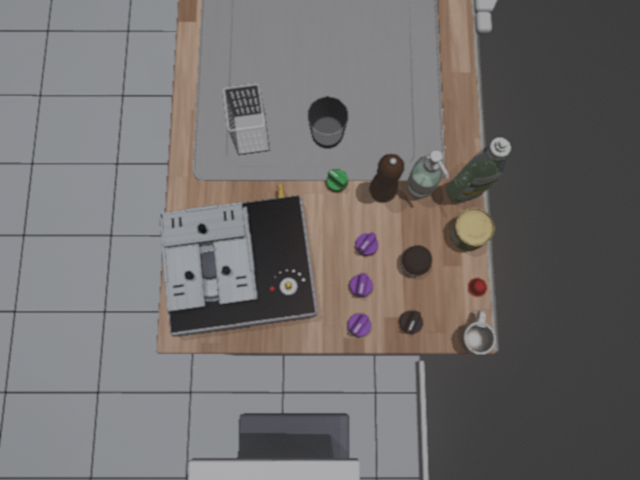

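View pics/side0.png

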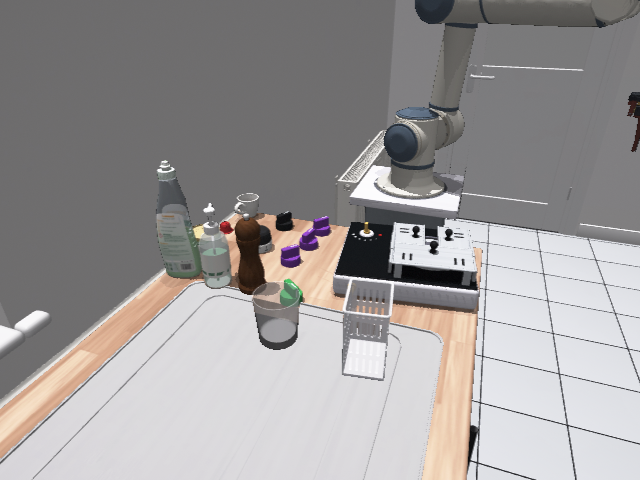

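The top view shows the hob at about (240,265), with ball pulls at (202,229) for the back, (190,275) left and (226,270) right. The brass spindle is at (289,285).

Things that could be taken for the knob:
- Black bar knob with a light pointer at (411,322): chosen.
- Black round kitchen timer at (417,261).
- Purple knobs at (367,244), (361,285) and (359,325).
- Green knob at (337,180).

I'll check the choice in a close crop.

```bash
python3 - <<'E'
import cv2,pickle,numpy as np
d=pickle.load(open("s0.pkl","rb"))
t=d["top"]["frame"][:,:,::-1]; s=d["side"]["frame"][:,:,::-1]
def c(im,x,y,w,h,W,H): return cv2.resize(im[y:y+h,x:x+w],(W,H),interpolation=cv2.INTER_CUBIC)
a=c(t,390,300,44,44,400,300*400//300)[:300*400//300]
o=np.zeros((600,800,3),np.uint8)
o[:300,:300]=c(t,396,307,30,30,300,300)      # 10x
o[:300,300:]=c(s,380,210,100,60,500,300)     # 5x
o[300:,:400]=c(t,180,210,80,60,400,300)      # 5x
o[300:,400:]=c(t,260,258,60,45,400,300)      # 6.67x
cv2.imwrite("pics/crop.png",o)
E
```

```text
(no output)
```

View pics/crop.png

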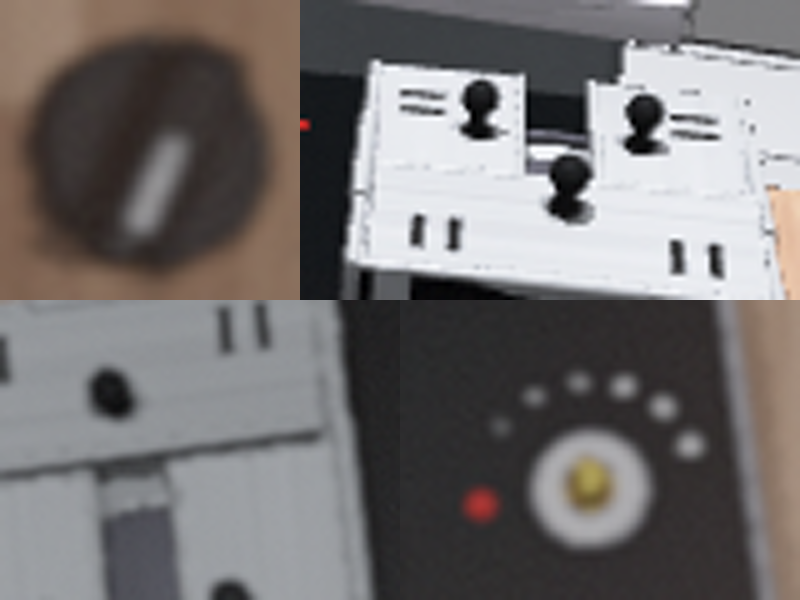

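The crop shows a black skirted knob with a white line from (413.5,321) to (409.5,329.5), so (411,322) is right. The side view has ball centres at about (416,229), (449,232) and (434,244).

```bash
cat > h.py <<'E'
import numpy as np,pickle,cv2
from scipy.optimize import least_squares
def proj(s,X):
    c=s["R"]@np.asarray(X,float)+s["t"]; return np.array([s["fx"]*c[0]/c[2]+s["cx"],s["fy"]*c[1]/c[2]+s["cy"]])
def ray(s,uv,z):
    d=s["R"].T@np.array([(uv[0]-s["cx"])/s["fx"],(uv[1]-s["cy"])/s["fy"],1]); o=-s["R"].T@s["t"]
    return o+d*(z-o[2])/d[2]
def blob(mask,near):
    n,l,st,c=cv2.connectedComponentsWithStats(mask.astype(np.uint8))
    i=1+np.argmin(np.hypot(*(c[1:]-near).T)+1e3*(st[1:,4]<5)); return c[i],st[i],l==i
def hob2w(p,h):
    a=h[2];return np.array([h[0]+np.cos(a)*p[0]-np.sin(a)*p[1],h[1]+np.sin(a)*p[0]+np.cos(a)*p[1],p[2]])
def backpull(th): return (.105-.046*np.cos(th)+.018*np.sin(th),.05,.086+.046*np.sin(th)+.018*np.cos(th))
E
python3 - <<'E'
from h import *
d=pickle.load(open("s0.pkl","rb")); T,S=d["top"],d["side"]
def gray(s): return s["frame"].astype(int)
def loc(im,near,w,thr):
    m=np.zeros(im.shape[:2],bool); x,y=map(int,near)
    m[y-w:y+w+1,x-w:x+w+1]=im.max(2)[y-w:y+w+1,x-w:x+w+1]<thr
    return blob(m,near)
t=gray(T); pts={}
for n,p in dict(B=(202,229),L=(190,275),R=(226,270)).items():
    c,st,_=loc(t,p,7,70); pts[n]=c; print(n,c,st)
f=t
br=(f[...,0]-f[...,2]>45)&(f[...,1]-f[...,2]>30); cb,stb,_=blob(br,(289,285)); print("brass",cb,stb)
rd=(f[...,0]-f[...,1]>60); cr,str_,_=blob(rd,(272,289)); print("red",cr,str_)
wh=np.zeros(f.shape[:2],bool); wh[270:300,278:300]=f[270:300,278:300].min(2)>110
wm=(wh|br); wm[:,:279]=0; cw,stw,_=blob(wm,(289,286)); print("washer",cw,stw)
kx=(slice(305,340),slice(394,428)); m=np.zeros(f.shape[:2],bool); m[kx]=f[kx].max(2)<95
hsv=None
ck,stk,lk=blob(m,(411,322)); print("knob",ck,stk)
wl=np.zeros(f.shape[:2],bool); wl[315:334,403:420]=f[315:334,403:420].min(2)>95
cl,stl,ll=blob(wl,(411,325)); ys,xs=np.nonzero(ll); print("line",cl,stl,list(zip(xs,ys)))
side=dict(R=(416,229),L=(449,232),B=(434,244.4))
def res(p):
    h=p[:3]; o=[]
    P=dict(B=backpull(p[3]),L=(-.02,.084,.098),R=(-.02,.016,.098))
    for k,v in P.items():
        o+=list(proj(T,hob2w(v,h))-pts[k]); o+=list(.4*(proj(S,hob2w(v,h))-side[k]))
    o+=list(proj(T,hob2w((-.06,-.092,.0565),h))-cw)
    return np.array(o)
q=least_squares(res,[.45,.2,.1,.1]); print(q.x,np.degrees(q.x[2]),q.fun.round(2))
print("tip", hob2w((-.06,-.092,.083),q.x[:3]),"via brass top",ray(T,cb,.08),"washer",ray(T,cw,.0565),"red",ray(T,cr,.055))
x,y,w,h=stk[:4]; print("knob centre z9",ray(T,ck,.012)); 
E
```

```text
B [201.81355932 228.44067797] [198 224   9  10  59]
L [189.06382979 275.12765957] [186 272   8   7  47]
R [225.8        270.22222222] [222 267   8   8  45]
brass [288. 285.] [286 282   5   7  31]
red [271.5        288.28571429] [270 287   4   4  14]
washer [288.16363636 285.80454545] [280 278  17  17 220]
knob [410.11738149 321.91196388] [398 311  25  24 443]
line [411.07407407 325.11111111] [409 321   5   9  27] [(np.int64(412), np.int64(321)), (np.int64(413), np.int64(321)), (np.int64(411), np.int64(322)), (np.int64(412), np.int64(322)), (np.int64(413), np.int64(322)), (np.int64(411), np.int64(323)), (np.int64(412), np.int64(323)), (np.int64(413), np.int64(323)), (np.int64(410), np.int64(324)), (np.int64(411), np.int64(324)), (np.int64(412), np.int64(324)), (np.int64(413), np.int64(324)), (np.int64(410), np.int64(325)), (np.int64(411), np.int64(325)), (np.int64(412), np.int64(325)), (np.int64(410), np.int64(326)), (np.int64(411), np.int64(326)), (np.int64(412), np.int64(326)), (np.int64(409), np.int64(327)), (np.int64(410), np.int64(327)), (np.int64(411), np.int64(327)), (np.int64(409), np.int64(328)), (np.int64(410), np.int64(328)), (np.int64(411), np.int64(328)), (np.int64(409), np.int64(329)), (np.int64(410), np.int64(329)), (np.int64(411), np.int64(329))]
[0.51367212 0.0731459  0.14660008 0.10407658] 8.399565836730664 [-0.13 -0.   -0.02  0.15 -0.34  0.11 -0.06 -0.03  0.04 -0.32  0.01  0.03
  0.44  0.23]
tip [ 0.46775466 -0.02663179  0.083     ] via brass top [ 0.46644026 -0.02684721  0.08      ] washer [ 0.46819743 -0.02580311  0.0565    ] red [0.46364791 0.00570886 0.055     ]
knob centre z9 [ 0.40410308 -0.26098711  0.012     ]
```

```bash
cat >> h.py <<'E'
H=np.array([0.51367,0.07315,0.1466])
TIP=.175
def pull(which,th):
    c,s=np.cos(th),np.sin(th); a=.046*c-.018*s; b=.046*s+.018*c
    return {"B":(.105-a,.05,.086+b),"L":(-.02,.13-a,.08+b),"R":(-.02,-.03+a,.08+b)}[which]
def pose(which,th,h): return hob2w(pull(which,th),h)+[0,0,TIP]
def st(r):
    s=r.sense(); print("t%.1f"%s["clock"],"pos",s["tcp_pos"].round(4),"F",s["contact_force"].round(1),"M",s["torque"].round(2),"open %.4f gf %.1f"%(s["opening"],s["gripper_force"]),"rpy",s["orientation"].round(1)); return s
def swing(r,which,th0,h,yaw,end=1.54,n=7):
    o=[180,0,yaw]; p=pose(which,th0,h)
    r.reach(p+[0,0,.06],o); r.servo_line(p,speed=.12); st(r)
    r.grab(10); st(r)
    for th in np.linspace(th0,end,n+1)[1:]: r.servo_line(pose(which,th,h),speed=.08)
    st(r); r.let_go(); e=pose(which,end,h); r.servo_line(e+[0,0,.085],speed=.2)
E
python3 - <<'E'
from h import *
from station import r
hy=np.degrees(H[2]); best=None
for k in(0,180,-180):
    j=r.inverse_kinematics(pose("B",.1,H)+[0,0,.06],[180,0,hy+k]); print(k,None if j is None else np.round(j,1))
st(r); swing(r,"B",.104,H,hy+180); s=st(r); print(s["joints"].round(1))
d={n:r.snapshot(n) for n in("top","side")}
a=d["top"]["frame"][190:310,140:320,::-1];b=d["side"]["frame"][190:310,330:490,::-1]
cv2.imwrite("pics/b1.png",np.hstack([cv2.resize(a,(400,267)),cv2.resize(b,(356,267))]))
E
```

```text
0 [ 9.7  2.2 79.9 -0.  98.  91.3]
180 [  9.7   2.2  79.9   0.   98.  -88.7]
-180 [  9.7   2.2  79.9   0.   98.  -88.7]
t0.1 pos [0.187  0.5702 0.4036] F [-0.5 -0.3  0.5] M [-0.06  0.01 -0.04] open 0.0878 gf 0.0 rpy [-179.9   -0.   161.8]
t2.8 pos [0.5669 0.1317 0.2842] F [0.1 0.7 0.5] M [ 0.04  0.04 -0.03] open 0.0876 gf 0.0 rpy [ 180.     0.  -171.6]
t4.0 pos [0.5668 0.1317 0.2836] F [-0.5  1.6 -0.3] M [ 0.2   0.   -0.03] open 0.0147 gf 10.0 rpy [ 180.    -0.  -171.6]
t5.9 pos [0.6266 0.1403 0.3081] F [-2.6  0.2 -8.3] M [ 0.01  0.38 -0.02] open 0.0149 gf 10.0 rpy [-180.     0.  -171.6]
t7.7 pos [0.6267 0.1404 0.3918] F [0.4 0.  0.2] M [ 0.   -0.02 -0.03] open 0.0874 gf 0.0 rpy [-180.    -0.  -171.6]
[  9.6  11.7  64.7   0.  103.6 -88.8]
```

View pics/b1.png

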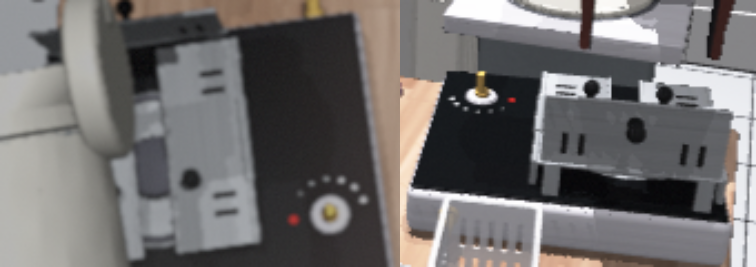

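The picture shows the back panel standing upright at (130,25) in the top crop and (635,130) in the side crop, with both side panels now free. Next I swing the left panel, then the right.

```bash
python3 - <<'E'
from h import *
from station import r
hy=np.degrees(H[2])
swing(r,"L",0,H,hy+90,end=1.55); swing(r,"R",0,H,hy+90,end=1.55); st(r)
# on to above the knob
r.reach([.40,-.26,.36],[180,0,hy+90]);s=st(r); print(s["joints"].round(1))
d={n:r.snapshot(n) for n in("top","side")}; pickle.dump(d,open("s1.pkl","wb"))
a=d["top"]["frame"][190:350,140:340,::-1];b=d["side"]["frame"][190:310,330:490,::-1]
cv2.imwrite("pics/c1.png",np.hstack([cv2.resize(a,(400,320)),cv2.resize(b,(400,320))]))
E
```

```text
t9.9 pos [0.4818 0.1534 0.2735] F [ 1.5  0.7 -0.4] M [ 0.03 -0.    0.01] open 0.0878 gf 0.0 rpy [180.   -0.   98.4]
t11.0 pos [0.4826 0.1535 0.2736] F [ 7.  1. -2.] M [ 0.3  -1.17 -0.  ] open 0.0150 gf 10.0 rpy [179.7  -0.   98.4]
t13.0 pos [0.4736 0.2159 0.3014] F [ 9.2  1.9 -3.5] M [ 0.12 -1.54 -0.01] open 0.0147 gf 10.0 rpy [179.7   0.   98.4]
t16.0 pos [0.4917 0.0866 0.2737] F [ 0.7 -0.6  0.6] M [-0.08 -0.01 -0.03] open 0.0876 gf 0.0 rpy [179.9  -0.   98.4]
t17.1 pos [0.4924 0.0861 0.2734] F [ 5.1  0.9 -1.8] M [-0.03 -0.99 -0.05] open 0.0147 gf 10.0 rpy [179.8   0.   98.4]
t19.1 pos [0.5014 0.0236 0.3013] F [ 4.9  0.1 -1.9] M [-0.02 -1.01 -0.03] open 0.0150 gf 10.0 rpy [179.8  -0.   98.4]
t20.9 pos [0.5008 0.0237 0.3855] F [ 0.  -0.1 -0.9] M [-0.02  0.05  0.01] open 0.0879 gf 0.0 rpy [-180.    -0.    98.4]
t22.0 pos [ 0.4004 -0.2594  0.3596] F [0.3 0.1 0.8] M [-0.05  0.04 -0.03] open 0.0879 gf 0.0 rpy [-180.    -0.    98.4]
[-37.  -14.1  93.4   0.  100.7 -45.5]
```

View pics/c1.png

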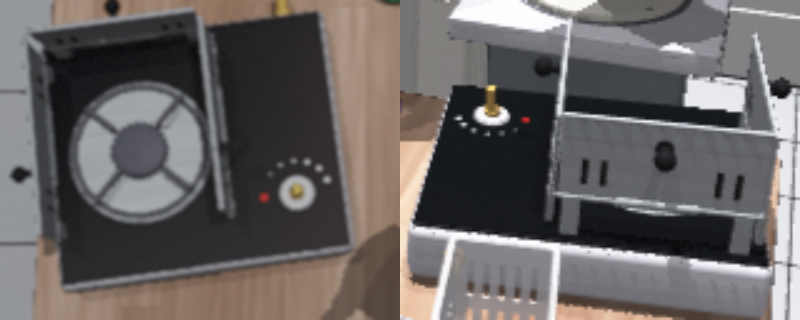

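All three panels stand upright: back at (120,20) and right at (225,180) in the top crop, left at (45,150). The side grips pushed the tool by +x, so the hob is about 1 mm further in x than estimated. Next is the knob geometry.

```bash
python3 - <<'E'
from h import *
from station import r
d=pickle.load(open("s0.pkl","rb")); T,S=d["top"],d["side"]; f=T["frame"].astype(int)
w=np.clip(f.min(2)-70,0,None).astype(float); m=np.zeros(w.shape);m[318:333,405:417]=w[318:333,405:417]
ys,xs=np.nonzero((m>10)&(f.max(2)-f.min(2)<40)); 
P=np.array([ray(T,(x,y),.04)[:2] for x,y in zip(xs,ys)]); W=m[ys,xs]
c=(P*W[:,None]).sum(0)/W.sum(); C=np.cov(P.T,aweights=W); ev,V=np.linalg.eigh(C); u=V[:,1]; u=u*np.sign(-u[0])
phi=np.degrees(np.arctan2(u[1],u[0]))%360; t=(P-c)@u
print(len(xs),"c",c,"phi",phi,"ext",t.min(),t.max(),"sqrt ev",np.sqrt(ev))
print("axis if outer end 21:",c+u*(t.max()-.0205))
mk=np.zeros(w.shape,bool); mk[305:340,394:428]=f[305:340,394:428].max(2)<95
_,_,l=blob(mk,(411,322)); cn=cv2.findContours(l.astype(np.uint8),0,2)[0][0]
(cx,cy),rad=cv2.minEnclosingCircle(cn); print("circle",cx,cy,rad,ray(T,(cx,cy),.015))
for k in (phi,phi-90):
    j=r.inverse_kinematics([c[0],c[1],.21],[180,0,k]); print(k,None if j is None else j.round(1))
E
```

```text
38 c [ 0.39579132 -0.25838721] phi 153.04292948964067 ext -0.010484343445006226 0.009942488953756748 sqrt ev [0.00159135 0.00526461]
axis if outer end 21: [ 0.40520172 -0.26317317]
circle 409.5 321.5 13.435129165649414 [ 0.4046662  -0.25935551  0.015     ]
153.04292948964067 [ -37.3  -11.9  106.8    0.    85.1 -100.3]
63.04292948964067 [-37.3 -11.9 106.8   0.   85.1 -10.3]
```

```bash
python3 - <<'E'
from h import *
from station import r
p=np.array([.405,-.261,.204]); phi=153.04
r.reach(p+[0,0,.05],[180,0,phi-90]); r.servo_line(p,speed=.12); r.grab(6); st(r); r.let_go()
r.reach(p,[180,0,phi]); r.grab(35); st(r)
r.servo_line(p+[0,0,.15],speed=.2); s=st(r)
r.reach([.4687,-.0265,.204+.066+.035],[180,0,np.degrees(H[2])+90]); st(r)
d={n:r.snapshot(n) for n in("top","side")}; pickle.dump(d,open("s2.pkl","wb"))
a=d["top"]["frame"][210:350,200:375,::-1];b=d["side"]["frame"][170:290,300:450,::-1]
cv2.imwrite("pics/d1.png",np.hstack([cv2.resize(a,(400,320)),cv2.resize(b,(400,320),interpolation=2)]))
E
```

```text
t24.1 pos [ 0.405 -0.261  0.204] F [ 0.2 -0.1  0.7] M [-0.12  0.12 -0.05] open 0.0421 gf 6.0 rpy [180.  -0.  63.]
t27.5 pos [ 0.405 -0.261  0.204] F [-0.3  0.1  0.1] M [-0.05  0.01 -0.01] open 0.0138 gf 35.0 rpy [-180.   -0.  153.]
t28.4 pos [ 0.4049 -0.2609  0.3525] F [-0.7  0.8 -1.5] M [-0.09  0.02  0.02] open 0.0135 gf 35.0 rpy [ 1.80e+02 -1.00e-01  1.53e+02]
t29.7 pos [ 0.4686 -0.0268  0.3045] F [ 0.  -0.9  0.5] M [-0.07  0.07  0.02] open 0.0133 gf 35.0 rpy [-180.     0.    98.4]
```

View pics/d1.png

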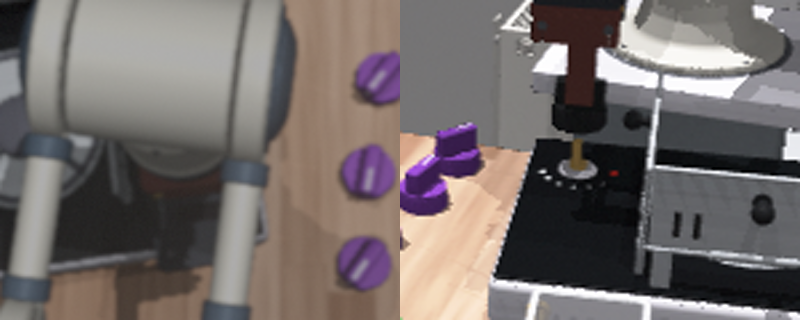

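The pinch openings match the knob (42.1 mm along the bar, 13.8 mm across). The side view shows the knob at (580,105) held right above the spindle at (578,150). I'll lower it while watching the force.

```bash
python3 - <<'E'
from h import *
from station import r
x,y=.4687,-.0265
r.servo_line([x,y,.2885],speed=.05)
for z in np.arange(.287,.273,-.002):
    r.servo_line([x,y,z],speed=.02); s=st(r)
    if s["contact_force"][2]>5: break
E
```

```text
t30.5 pos [ 0.4687 -0.0265  0.2871] F [0.1 0.5 0.7] M [-0.08  0.05  0.04] open 0.0140 gf 35.0 rpy [180.    0.   98.4]
t30.8 pos [ 0.4687 -0.0264  0.2849] F [ 0.3  1.5 -0.4] M [ 0.2  -0.03 -0.02] open 0.0140 gf 35.0 rpy [180.   -0.   98.4]
t31.0 pos [ 0.4687 -0.0264  0.2827] F [ 0.2  1.6 -1. ] M [ 0.33 -0.08  0.  ] open 0.0136 gf 35.0 rpy [-180.    -0.    98.4]
t31.3 pos [ 0.4687 -0.0264  0.2807] F [ 0.   3.4 -1.7] M [ 0.4  -0.04 -0.05] open 0.0139 gf 35.0 rpy [-180.    -0.    98.4]
t31.5 pos [ 0.4687 -0.0264  0.2787] F [-0.1  3.  -0.8] M [ 0.54 -0.04  0.04] open 0.0140 gf 35.0 rpy [-180.    -0.    98.4]
t31.8 pos [ 0.4687 -0.0264  0.2768] F [ 0.7  3.3 -0.8] M [ 0.68  0.06 -0.  ] open 0.0135 gf 35.0 rpy [-180.    -0.    98.4]
t32.0 pos [ 0.4687 -0.0264  0.2748] F [-0.5  4.1  0.2] M [ 0.8  -0.06 -0.09] open 0.0136 gf 35.0 rpy [-180.    -0.    98.4]
```

```bash
python3 - <<'E'
from h import *
from station import r
x,y=.4687,-.0262
for z in (.272,.270,.268,.266,.2650,.2640,.2630):
    r.servo_line([x,y,z],speed=.02); r.wait(.1); s=st(r)
    if s["contact_force"][2]>17: break
d={n:r.snapshot(n) for n in("top","side")}
b=d["side"]["frame"][170:290,300:460,::-1]
cv2.imwrite("pics/e1.png",cv2.resize(b,(800,600),interpolation=2))
E
```

```text
t32.4 pos [ 0.4687 -0.0263  0.2716] F [ 0.6  3.3 -1.9] M [ 0.56 -0.12 -0.04] open 0.0141 gf 35.0 rpy [-180.     0.    98.4]
t32.8 pos [ 0.4687 -0.0262  0.27  ] F [0.7 2.4 0.4] M [ 0.56  0.02 -0.08] open 0.0140 gf 35.0 rpy [180.    0.   98.4]
t33.1 pos [ 0.4687 -0.0262  0.2693] F [-2.   3.5  5.8] M [ 0.63  0.62 -0.07] open 0.0137 gf 35.0 rpy [180.    0.   98.4]
t33.5 pos [ 0.4686 -0.0262  0.2676] F [-4.3  3.9  8.6] M [ 0.64  0.68 -0.02] open 0.0140 gf 35.0 rpy [179.9   0.   98.4]
t33.8 pos [ 0.4687 -0.0262  0.2668] F [-4.1  2.5  9.2] M [0.64 0.81 0.01] open 0.0139 gf 35.0 rpy [179.9   0.   98.4]
t34.2 pos [ 0.4686 -0.0262  0.266 ] F [-4.3  3.6  9.7] M [ 0.63  0.86 -0.01] open 0.0137 gf 35.0 rpy [179.9   0.   98.4]
t34.5 pos [ 0.4686 -0.0262  0.2651] F [-4.8  3.7 12. ] M [ 0.62  0.95 -0.03] open 0.0136 gf 35.0 rpy [179.9   0.   98.4]
```

View pics/e1.png

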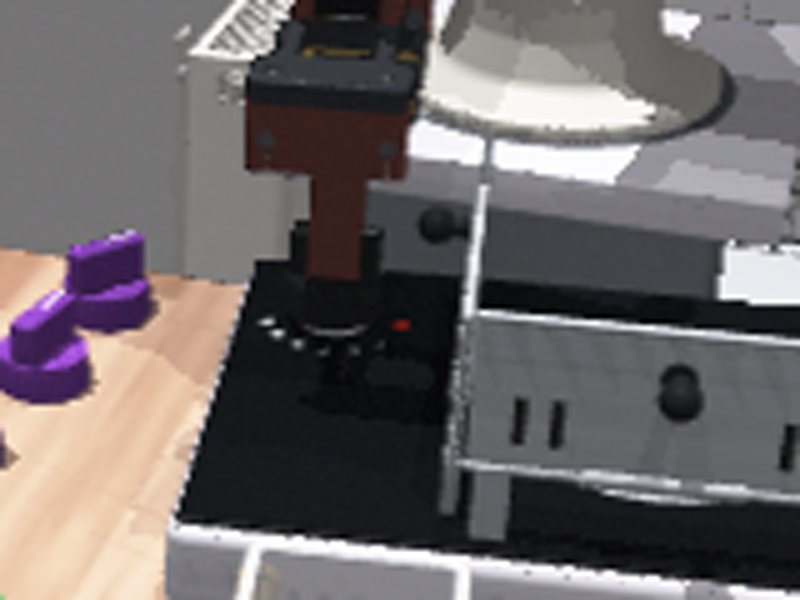

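The side view shows the knob fully down on the spindle at (340,290) with the panels upright. The force rose from 6 N to 12 N over the last 4.5 mm, which matches the spring at about 5 mm pressed in. I'm handing in.

```bash
python3 -c "
from station import r
print(r.hand_in())"
```

```text
the job is handed in; nothing more can be done
None
```

I handed the job in at about 35 s of the 72 s: all three guard panels are upright, the knob is home with its pointer on the spindle's flat, and the gripper still holds it about 5 mm down at 12 N; the station gave no verdict.

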